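Tighten the nut at the bottom of the pump housing's deep bore

TASK

Take the T-handled socket spanner out of its blue stand, feel its socket down onto the brass nut at the bottom of the housing's deep bore, and turn the nut clockwise until it comes up tight and the green tell-tale pin stands fully out. Use a light hand: neither lean on the nut nor wrench against its stop. Then put the spanner back upright, fully down in its stand, and leave the things around alone.

Things in the scene. Friction and masses are not known exactly. Their poses are not given: they have to be found in the camera images.
- wrench: T-handled tube spanner of bright steel, 0.28 kg, loose, starts standing in the stand. Origin: centre of the socket's open lower end; z runs up the shank (14 mm thick). The dark cross bar is the handle: 90 mm long along x, 14 x 14 mm thick, its middle 150 mm above the origin.
- wrench_socket (a point): Same point as the spanner's origin. The socket is a hexagonal tube, 36 mm across the outer flats (41.6 mm over corners), 29 mm across the inner flats, 14 mm deep inside; its inner corners lie along the spanner's x and every 60 degrees from it.
- stand: Blue block 66 x 66 mm (foot 76 x 76), 50 mm high, fixed to the bench, origin at the centre of its underside. A round upright hole, 46 mm across with a 5 mm chamfer and 40 mm deep, holds the spanner's socket.
- stand_floor (a point): Centre of the floor of the stand's hole, 10 mm above the bench; the spanner's origin rests here.
- housing: Grey cast pump housing, 90 x 90 mm and 95 mm high on a 120 x 100 x 12 mm foot, fixed to the bench; origin at the centre of its underside. A vertical bore 45 mm across, 80 mm deep, runs down its middle, with a brass nut at the bottom. Too much: contact forces between spanner and housing (nut included) adding up to over 100 N, which a twist of some 0.75 N m at the stop gives.
- bore_mouth (a point): Centre of the bore at the housing's flat top, 95 mm above the bench. 5 mm chamfer. With the corners not in line with the nut's the socket's end rests on the nut's chamfer 57 to 63 mm below this point; in line (within about 10 degrees) it drops over, and is fully seated about 70 mm below.
- nut_top (a point): Centre of the nut's top when not pressed, 56 mm below the mouth. Hexagon nut, 27 mm across flats, 16 mm high, chamfered top, on a spring washer: gives 5 mm when pressed (1.2 N at first, 7 N at the end, then solid). How the hexagon is turned is NOT measured: find by feel. Needs 0.1 to 0.2 N m, clockwise from above, 1.2 rad until its hard stop: tight.
- telltale (a joint): Green tell-tale pin, 10 mm across, upright in the housing's top at x -34, y +34 mm in the housing's frame. Value in m: how far it stands out, 0 while the nut is loose, rising evenly as the nut turns, 0.008 when the nut is tight.
- battery_pack: Black and red battery pack 114 x 77 x 58 mm, loose, to be left alone; origin at the centre of its underside.
- flux_tin: Round tin 54 mm across, 20 mm high, loose, to be left alone; origin at the centre of its underside.
- block_battery: Small black block battery 51 x 27 x 18 mm, loose, to be left alone; origin at the centre of its underside.
There are look-alikes about, which are no part of the job. There is more than one size of the wrench; the one meant has the size given above.

How it is judged:
On the way, in this order (a step that is already met when the one before it is completed fails the run):
1. the socket is seated over the nut (its end at least 66 mm below the bore's mouth) (z of wrench in the frame of bore_mouth below -0.066 m and horizontal distance between wrench and bore_mouth below 0.008 m), for 0.2 s.
2. with the socket on the nut, the tell-tale pin stands out at least 7 mm (all of step 1 and value of joint telltale above 0.007 m), for 0.2 s.
At the end, for the whole second after the job is handed in: The tell-tale pin stands out at least 7 mm, and the spanner stands released and at rest in its stand, its lower end within 8 mm of the centre of the hole's floor and its shank within 0.12 rad of upright (value of joint telltale above 0.007 m and distance between wrench and stand_floor below 0.008 m and angle between wrench's own z axis and vertical below 0.12 rad and linear speed of wrench below 0.02 m/s); the robot touches nothing.
It fails at once if the spanner bears on the housing or nut with more than 100 N (contact force between wrench and housing above 100 N).
It fails at once if a bystander is moved by more than 20 mm (distance of any of battery_pack, flux_tin, block_battery from where it was at the start of the episode above 0.02 m).
It also fails if it takes over 72 s, if anything falls off the work surface, if the arm or the gripper's body presses on something with over 40 N, if the wrist force passes 120 N, or if a joint passes its speed limit or range.

ROBOT

A 6-joint arm with a two-finger parallel gripper is mounted at the origin on a cart in front of the work surface, level with it; the furniture and walls round the work are solid. World frame = base frame: x ahead of the robot, y to its left, z up, the work surface at z = 0. Lengths are in m, angles in rad, forces in N, time in s.
With the tool pointing down it reaches from about 0.35 to 0.775 m from the base axis. Payload 5.5 kg.
Tool frame: the origin (TCP) lies on the centre line of the jaws, within the pads' length; the fingertips stand 11 mm ahead of it and the grasp point (between the pads) lies 8 mm behind it; z points along the fingers, y is the line along which they close (so a half turn about z gives the same grasp; the last joint's range is limited). The gripper opens to 85 mm and grips with 20 to 120 N. Pads are 22 mm wide; open, the fingers measure 114 mm over their backs; the gripper's body (76 mm by 85 mm) begins 54 mm behind the grasp point. The pads swing forward as they close: fully open they stand 13 mm farther back than shut.
Start: joints at [-1.46, 0.313, 0.046, 1.304, 0, 1.431], TCP at [0.143, -0.557, 0.222] pointing down, gripper open.
Joint ranges: [-2.76, 2.76], [-0.86, 1.69], [-1.03, 1.26], [-2.2, 2.34], [-1.47, 1.5], [-3.14, 3.14]. Speed limits (rad/s): [2.57, 2.57, 3.14, 3.14, 3.14, 3.14].

INTERFACE

Orientations are given as a unit quaternion [w, x, y, z].
In Python, from workcell import get_state, eyes, env gives the robot as it stands.
- The arm moves only by the shell command python3 -m inch 'ROWS' [OPENING] [FORCE]. ROWS is JSON, one flat list of numbers, 4 for each row, row after row: the shift along the tool's x, y, z in cm, then the turn about the tool's z in rad. A call has exactly 5 rows; each row shifts and turns the commanded pose from where the row before left it, along the tool's axes as they then stand; what a row does not reach is not made up. A row lasts 1/12 s, in which the tool goes at most 41.7 mm and 7.16 degrees, less where a joint would pass 70% of its speed; a pose out of reach is approached as far as the arm can. A call is refused whole if a number of a shift passes 4.17 or a number of a turn 0.125, either way. A call with a gripper value outside its range is refused whole. OPENING is the opening, from -1 (shut) to 1 (fully open), set as the call begins (- or left out, the last holds). The fingers move at their own pace and stop on an object; FORCE is the grip in N (left out, the last holds). Time passes only in rows, so rows that do not move let the fingers close, or fill a call up. It gives the time, the measured TCP pose, the force, the opening and the grip force at its end, in the units of the state.
- get_state(): the state, without advancing time (a new reading comes with each control period).
- eyes.read_camera(name): name is "scene" or "top" or "wrist"; returns the picture (400x640x3 uint8, red, green, blue); there is no depth.
- eyes.camera_info(name): a dict with "fovy" (degrees; the focal length in pixels is half the picture's height over the tangent of half this angle, whatever the lens; pixels are square), "cx", "cy" (the principal point, pixels), "D" ([k1, k2, p1, p2, k3] as OpenCV has them; the pictures are not rectified), "xyz" and "orientation" of the camera in the world. Camera axes: x right, y down, z forward; pixel columns grow to the right and rows downward; lengths in m; the calibration is good to about 2 mm. A picture is of the moment at which its call begins: read the wrist's pose just before it. camera_info takes no time and is no camera call; for the wrist camera it gives the pose at the moment of the call.
- env.hand_in(): hands the job in; it is judged then, once.
The state is a dict: "clock": time; "joint_pos": joint angles; "qvel": joint speeds; "tau": joint torques, N m; "tcp_pos": TCP position; "orientation": TCP orientation; "wrist_force": force on the tool from outside, world axes, zero at the start; "ft_torque": the same for the moment, N m; "finger_gap": finger opening in m; "grip_force": force on a finger pad.
Only numpy, scipy, OpenCV 4.12 (cv2) and the standard library are available. Lean on these libraries where they do the work, as an engineer would, in place of code of your own. Each camera call takes 0.05 s, during which the arm holds its last target. There are 200 camera calls.

## Working session

There is one attempt and no reset: what is moved stays moved. The work goes in short steps, Python scripts to look and compute and a shell command to move; the robot and the scene stay as the last step left them, time stands still between calls to the robot, and variables do not carry over. Pictures are saved under pics/ and viewed, at most 14 in all, crops included, and the job is handed in when it is done.

```bash
mkdir -p pics; ls; cat > h.py <<'E'
import numpy as np,cv2
from workcell import get_state,eyes,env
from scipy.spatial.transform import Rotation as R
def rot(q): return R.from_quat([q[1],q[2],q[3],q[0]])
def K(c):
    f=200/np.tan(np.radians(c['fovy'])/2); return np.array([[f,0,c['cx']],[0,f,c['cy']],[0,0,1.]])
def snap(n,fn=None):
    c=eyes.camera_info(n); im=eyes.read_camera(n)[...,::-1].copy()
    if fn: cv2.imwrite('pics/'+fn,im)
    return im,c
def ray(c,uv):
    u=cv2.undistortPoints(np.array(uv,float).reshape(-1,1,2),K(c),np.array(c['D'])).reshape(-1,2)
    d=np.c_[u,np.ones(len(u))]; return np.array(c['xyz']),rot(c['orientation']).apply(d)
def onz(c,uv,z):
    o,d=ray(c,uv); return o+d*((z-o[2])/d[:,2:3])
def proj(c,P):
    p=rot(c['orientation']).inv().apply(np.atleast_2d(P)-np.array(c['xyz']))
    return cv2.projectPoints(p,np.zeros(3),np.zeros(3),K(c),np.array(c['D']))[0].reshape(-1,2)
def cross(c1,a,c2,b):
    o1,d1=ray(c1,a);o2,d2=ray(c2,b);d1=d1[0];d2=d2[0]
    s=np.linalg.lstsq(np.c_[d1,-d2],o2-o1,rcond=None)[0]
    p,q=o1+s[0]*d1,o2+s[1]*d2; return (p+q)/2,np.linalg.norm(p-q)
E
python3 - <<'E'
from h import *
a,ca=snap('top','top0.png');b,cb=snap('scene','scene0.png')
for c in(ca,cb): print(c)
s=get_state();print(s)
E
```

```text
pics
{'fovy': 43.149223405030725, 'cx': 326.44440034037973, 'cy': 196.0727101161013, 'D': array([0.01861321, 0.        , 0.        , 0.        , 0.        ]), 'xyz': array([0.40661265, 0.32662025, 0.94166309]), 'orientation': array([-0.0489838 ,  0.70933539, -0.7005804 ,  0.0602578 ])}
{'fovy': 51.75718617361369, 'cx': 317.3658830258877, 'cy': 204.9739562995997, 'D': array([-0.07559537,  0.        ,  0.        ,  0.        ,  0.        ]), 'xyz': array([0.01972251, 0.86177959, 0.49986582]), 'orientation': array([ 0.17406826, -0.31053231,  0.80154858, -0.48040587])}
{'clock': 0.1, 'joint_pos': array([-1.45963260e+00,  3.13978519e-01,  4.50776758e-02,  1.30359947e+00,
        9.27390723e-06,  1.43121684e+00]), 'qvel': array([ 1.03915041e-05, -1.21588050e-03,  1.29918673e-03, -3.42962252e-04,
       -1.24141380e-03,  9.58721032e-05]), 'tau': array([ 3.01974847e-03, -4.81721449e+01,  2.99246871e+01,  1.26876266e-02,
       -2.19594499e-04, -1.66683145e-05]), 'tcp_pos': array([ 0.14262265, -0.55653771,  0.22086168]), 'orientation': array([-8.51839485e-04,  9.92150909e-01,  1.25043382e-01,  1.67410672e-05]), 'wrist_force': array([ 0.6482563 ,  0.04303984, -0.07760186]), 'ft_torque': array([ 0.0057756 ,  0.00400588, -0.0023359 ]), 'grip_force': 0.0, 'finger_gap': 0.08526840629309788}
```

View pics/top0.png

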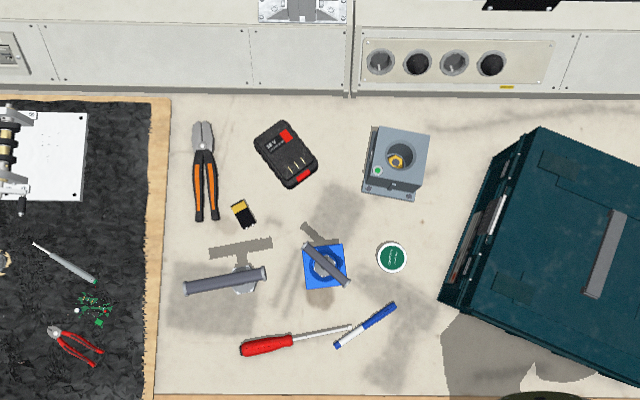

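View pics/scene0.png

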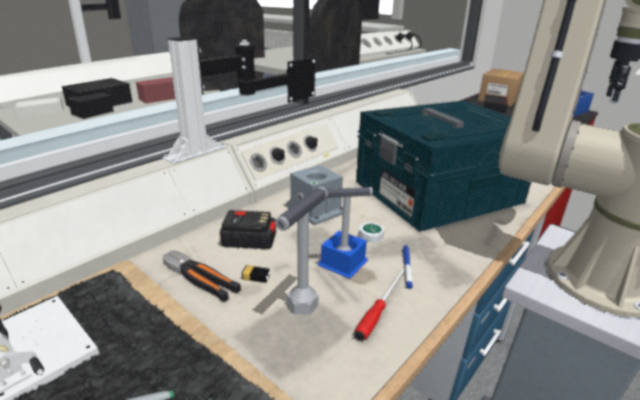

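Top view: the wanted spanner's bar is at (327,262) in the blue stand (325,266). The look-alike is a bigger T spanner standing loose, with its bar at (225,280). Other objects: housing with nut (397,160), tell-tale (378,170), tin (391,257), block battery (243,212), pack (287,154), and toolbox at right. I choose the one in the blue stand and will check it in a close crop.

```bash
python3 - <<'E'
from h import *
a=cv2.imread('pics/top0.png');c=eyes.camera_info('top')
hsv=cv2.cvtColor(a,cv2.COLOR_BGR2HSV)
m=((hsv[...,0]>105)&(hsv[...,0]<125)&(hsv[...,1]>150)&(hsv[...,2]>60)).astype(np.uint8);m[:, :290]=0;m[:,360:]=0;m[300:]=0
pts=cv2.findNonZero(m);print('stand px',cv2.minAreaRect(pts))
print(onz(c,cv2.boxPoints(cv2.minAreaRect(pts)),.03).round(3))
# bar: guess ends
for z in(.16,): print('bar ends',onz(c,[[304,238],[348,286]],z).round(3))
# bore / nut yellow
m=((hsv[...,0]>15)&(hsv[...,0]<32)&(hsv[...,1]>120)).astype(np.uint8);m[:,:370]=0;m[200:]=0;m[:120]=0
p=cv2.findNonZero(m);(u,v),r=cv2.minEnclosingCircle(p);print('nut',u,v,r,onz(c,[[u,v]],.039))
print('housing top corners',onz(c,[[376,127],[429,135],[418,191],[366,181]],.095).round(3))
print('toolbox',onz(c,[[440,300],[540,127],[500,155]],.0).round(3), onz(c,[[440,300],[540,127]],.2).round(3))
print('big bar',onz(c,[[184,289],[266,274]],.24).round(3))
im=np.hstack([cv2.resize(a[215:315,275:375],None,fx=4,fy=4,interpolation=2),cv2.resize(a[110:210,350:450],None,fx=4,fy=4,interpolation=2)])
cv2.imwrite('pics/crop1.png',im)
E
```

```text
stand px ((324.0000305175781, 266.0), (41.17953109741211, 41.17953109741211), 82.87498474121094)
[[0.454 0.357 0.03 ]
 [0.464 0.284 0.03 ]
 [0.391 0.275 0.03 ]
 [0.382 0.347 0.03 ]]
bar ends [[0.463 0.349 0.16 ]
 [0.39  0.28  0.16 ]]
nut 395.0 162.0 8.062357902526855 [[0.61222192 0.18827245 0.039     ]]
housing top corners [[0.661 0.229 0.095]
 [0.648 0.137 0.095]
 [0.55  0.158 0.095]
 [0.566 0.247 0.095]]
toolbox [[ 0.364  0.102  0.   ]
 [ 0.694 -0.099  0.   ]
 [ 0.638 -0.019  0.   ]] [[ 0.373  0.15   0.2  ]
 [ 0.633 -0.008  0.2  ]]
big bar [[0.386 0.508 0.24 ]
 [0.407 0.397 0.24 ]]
```

View pics/crop1.png

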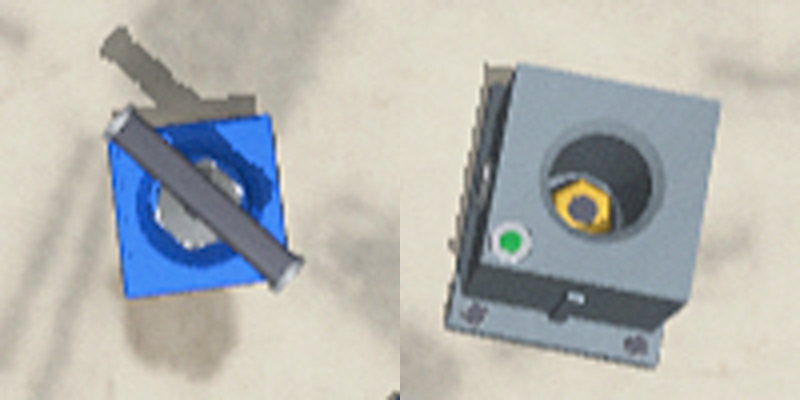

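```bash
python3 - <<'E'
from h import *
c=eyes.camera_info('top');s=eyes.camera_info('scene')
for n,t,q in [('box far corner',(540,127),(364,113)),('big bar end',(184,289),(284,222)),('bar end -x',(346.75,283),(370,191)),('box handle',(605,250),(440,117))]:
    print(n,*[np.round(x,3) for x in cross(c,t,s,q)])
e=onz(c,[[305.5,245.5],[346.75,283]],.167);print('bar',e.round(4),np.linalg.norm(e[0]-e[1]),e.mean(0),np.arctan2(*(e[0]-e[1])[[1,0]]))
h=onz(c,[[379.25,125.5],[430,135],[421.75,185.75],[367.5,176.25]],.095);print(h.round(4),h.mean(0),[np.linalg.norm(h[i]-h[i-1]) for i in range(4)])
print('mouth',onz(c,[[400.75,156.75]],.095),'telltale',onz(c,[[377.5,170.3]],.097))
print('nut hex vs px',onz(c,[[350+(585-400)/4,110+207/4]],.039))
print('stand hole',onz(c,[[275+205/4,215+203/4]],.05))
E
```

```text
box far corner [ 0.63  -0.01   0.201] 0.007
big bar end [0.384 0.517 0.2  ] 0.003
bar end -x [0.395 0.283 0.16 ] 0.001
box handle [ 0.448 -0.085  0.214] 0.002
bar [[0.4507 0.346  0.167 ]
 [0.395  0.2828 0.167 ]] 0.08425131577718897 [0.42287832 0.31439019 0.167     ] 0.8491014872173931
[[0.6638 0.2236 0.095 ]
 [0.6482 0.1357 0.095 ]
 [0.5587 0.1516 0.095 ]
 [0.5739 0.2441 0.095 ]] [0.61114547 0.18876413 0.095     ] [np.float64(0.09221544168749653), np.float64(0.08927177748050442), np.float64(0.0908214321585284), np.float64(0.09375721154052113)]
mouth [[0.60883914 0.18686996 0.095     ]] telltale [[0.58408585 0.22721517 0.097     ]]
nut hex vs px [[0.61272306 0.1859776  0.039     ]]
stand hole [[0.4225711  0.31210798 0.05      ]]
```

```bash
R='[0,0,-0.7,-0.125,0,0,-0.7,-0.125,0,0,-0.7,-0.125,0,0,-0.7,-0.125,0,0,-0.7,-0.125]'; 
python3 -m inch '[0,0,-0.7,-0.125,0,0,-0.7,-0.125,0,0,-0.7,-0.125,0,0,-0.7,-0.125,0,0,-0.7,-0.125]' 0.3
python3 -m inch '[0,0,-0.7,-0.125,0,0,-0.7,-0.125,0,0,-0.7,-0.125,0,0,-0.7,-0.125,0,0,-0.7,-0.125]' 
python3 -m inch '[0,0,-0.7,-0.125,0,0,-0.7,-0.125,0,0,-0.7,-0.125,0,0,-0.7,-0.125,0,0,-0.7,-0.125]'
python3 -c "
from h import *
s=get_state();print(s['joint_pos'].round(2),rot(s['orientation']).as_matrix().round(3))"
```

```text
clock: 0.52
tcp_pos: [0.1426, -0.5567, 0.2565]
orientation: [-0.001, 0.904, 0.427, 0.0]
wrist_force: [0.1, 0.2, -0.8]
finger_gap: 0.0554
grip_force: 0.0
clock: 0.93
tcp_pos: [0.1427, -0.5568, 0.2915]
orientation: [-0.0, 0.729, 0.684, 0.0]
wrist_force: [0.1, 0.0, -0.3]
finger_gap: 0.0555
grip_force: 0.0
clock: 1.35
tcp_pos: [0.1427, -0.5568, 0.3265]
orientation: [-0.0, 0.484, 0.875, 0.0]
wrist_force: [0.2, 0.4, -0.1]
finger_gap: 0.0556
grip_force: 0.0
[-1.46  0.31  0.3   1.56 -0.   -0.45] [[-0.532  0.847 -0.   ]
 [ 0.847  0.532  0.001]
 [ 0.001  0.    -1.   ]]
```

```bash

python3 -m inch '[0,0,-0.8,-0.125,0,0,-0.8,-0.125,0,0,-0.8,-0.125,0,0,-0.8,-0.125,0,0,-0.8,-0.125]' >/dev/null
python3 -m inch '[0,0,-0.8,-0.125,0,0,-0.8,-0.125,0,0,-0.8,-0.125,0,0,-0.8,-0.125,0,0,-0.8,-0.125]' >/dev/null
python3 -m inch '[0,0,-0.6,-0.125,0,0,-0.6,-0.125,0,0,-0.6,-0.125,0,0,-0.6,-0.125,0,0,-0.6,-0.115]'
cat >> h.py <<'E'
def st(*tg):
    s=get_state();M=rot(s['orientation']).as_matrix();p=np.array(s['tcp_pos'])
    print('t',round(s['clock'],1),'p',p.round(4),'psi',round(float(np.arctan2(M[1,0],M[0,0])),4),'zax',M[:,2].round(3),'j',np.round(s['joint_pos'],2),'F',np.round(s['wrist_force'],1),'T',np.round(s['ft_torque'],2),'gap',round(s['finger_gap'],4),'grip',round(s['grip_force'],1))
    for t in tg: d=np.array(t)-p; print('to',t,'tool cm',(M.T@d*100).round(2)); p=np.array(t)
E
python3 -c "
from h import *
st((.40,-.42,.42),(.52,-.1,.42),(.423,.314,.42))"
```

```text
clock: 2.6
tcp_pos: [0.1427, -0.557, 0.4365]
orientation: [0.0, -0.415, 0.91, 0.0]
wrist_force: [-0.4, 0.1, 0.2]
finger_gap: 0.0555
grip_force: 0.0
t 2.6 p [ 0.1427 -0.557   0.4365] psi -2.2863 zax [-0.     0.001 -1.   ] j [-1.46  0.38  0.68  1.87  0.   -2.31] F [-0.4  0.1  0.2] T [ 0.   -0.06 -0.04] gap 0.0555 grip 0.0
to (0.4, -0.42, 0.42) tool cm [-27.22 -10.44   1.66]
to (0.52, -0.1, 0.42) tool cm [-3.202e+01  1.193e+01  3.000e-02]
to (0.423, 0.314, 0.42) tool cm [-24.89  34.48   0.04]
```

```bash

python3 -m inch '[-2.72,-1.04,0,0,-2.72,-1.04,0,0,-2.72,-1.04,0,0,-2.72,-1.04,0,0,-2.72,-1.04,0,0]' >/dev/null
python3 -m inch '[-2.72,-1.04,0,0,-2.72,-1.04,0,0,-2.72,-1.04,0,0,-2.72,-1.04,0,0,-2.72,-1.04,0,0]' >/dev/null
python3 -m inch '[-3.2,1.2,0,0,-3.2,1.2,0,0,-3.2,1.2,0,0,-3.2,1.2,0,0,-3.2,1.2,0,0]' >/dev/null
python3 -m inch '[-3.2,1.2,0,0,-3.2,1.2,0,0,-3.2,1.2,0,0,-3.2,1.2,0,0,-3.2,1.2,0,0]' >/dev/null
python3 -m inch '[-1.66,2.3,0,0,-1.66,2.3,0,0,-1.66,2.3,0,0,-1.66,2.3,0,0,-1.66,2.3,0,0]' >/dev/null
python3 -m inch '[-1.66,2.3,0,0,-1.66,2.3,0,0,-1.66,2.3,0,0,-1.66,2.3,0,0,-1.66,2.3,0,0]' >/dev/null
python3 -m inch '[-1.66,2.3,0,0,-1.66,2.3,0,0,-1.66,2.3,0,0,-1.66,2.3,0,0,-1.66,2.3,0,0]' >/dev/null
python3 -c "
from h import *
st((.423,.314,.3),(.423,.314,.152))
snap('wrist','w1.png');print(eyes.camera_info('wrist'))"
```

```text
t 5.5 p [0.4265 0.3141 0.4363] psi -2.2923 zax [-0.001 -0.    -1.   ] j [ 0.48  0.27  0.52  1.82 -0.   -0.37] F [ 0.7 -0.2 -0.1] T [-0.03  0.    0.02] gap 0.0558 grip 0.0
to (0.423, 0.314, 0.3) tool cm [ 0.23  0.25 13.63]
to (0.423, 0.314, 0.152) tool cm [-1.00e-02 -0.00e+00  1.48e+01]
{'fovy': 66.42193829200417, 'cx': 315.63005412415106, 'cy': 200.441978111979, 'D': array([-0.03929918,  0.        ,  0.        ,  0.        ,  0.        ]), 'xyz': array([0.38085577, 0.26752743, 0.58906469]), 'orientation': array([0.04715405, 0.34850844, 0.92738025, 0.12760972])}
```

View pics/w1.png

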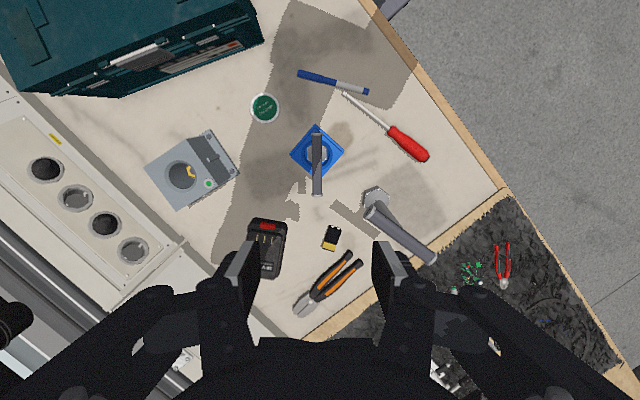

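Wrist view: the bar runs from (318,132) to (317,195), in line with the tool x. The housing bore is at (184,176), and the big spanner's bar at (400,235) is clear of the fingers.

```bash
python3 - <<'E'
from h import *
c=eyes.camera_info('wrist');a=cv2.imread('pics/w1.png')
e=onz(c,[[318,133],[317.5,194]],.167);print(e,np.linalg.norm(e[0]-e[1]),e.mean(0),np.arctan2(*(e[1]-e[0])[[1,0]]))
print('mouth',onz(c,[[184,176]],.095))
cv2.imwrite('pics/w1c.png',np.hstack([cv2.resize(a[100:200,270:370],None,fx=4,fy=4,interpolation=2),cv2.resize(a[125:225,140:240],None,fx=4,fy=4,interpolation=2)]))
E
```

```text
[[0.39333936 0.28762217 0.167     ]
 [0.44988348 0.35143448 0.167     ]] 0.08525989690341473 [0.42161142 0.31952833 0.167     ] 0.845713778875798
mouth [[0.60751437 0.19709042 0.095     ]]
```

View pics/w1c.png

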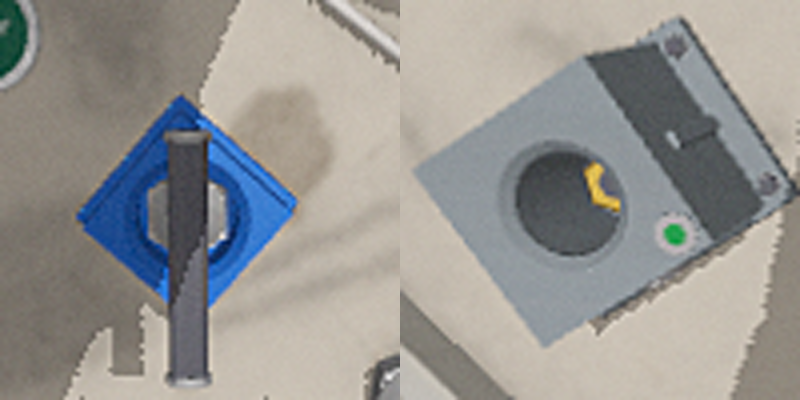

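```bash

python3 -m inch '[0.1,0.46,2.5,0,0,0,2.5,0,0,0,2.5,0,0,0,2.5,0,0,0,2.5,0]' >/dev/null
python3 -m inch '[0,0,2.5,0,0,0,2.5,0,0,0,2.5,0,0,0,2.5,0,0,0,2.5,0]' >/dev/null
python3 -m inch '[0,0,1.2,0,0,0,1.2,0,0,0,0.8,0,0,0,0.2,0,0,0,0,0]'
python3 -c "
from h import *
st()
im,c=snap('wrist','w2.png');im,c=snap('top');cv2.imwrite('pics/t2.png',cv2.resize(im[200:320,260:400],None,fx=4,fy=4))"
```

```text
clock: 6.82
tcp_pos: [0.4228, 0.3148, 0.1521]
orientation: [-0.001, -0.412, 0.911, -0.0]
wrist_force: [0.1, 0.8, 0.7]
finger_gap: 0.0553
grip_force: 0.0
t 6.8 p [0.4228 0.3148 0.1521] psi -2.2925 zax [-0.001 -0.001 -1.   ] j [ 0.49  0.25 -0.21  1.11 -0.   -0.36] F [0.1 0.8 0.7] T [0.04 0.01 0.05] gap 0.0553 grip 0.0
```

View pics/w2.png

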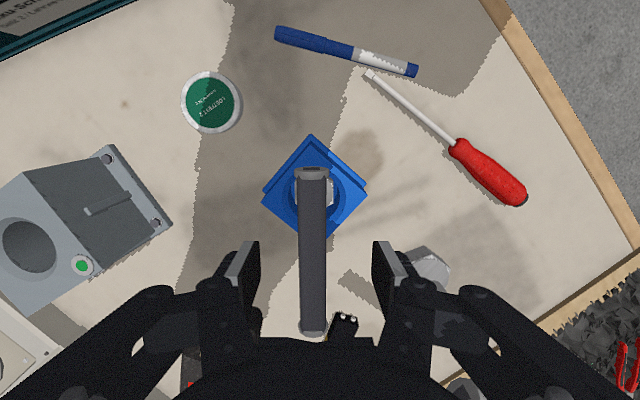

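The bar stands between the pads, running from (312,172) to (313,330). Checking its centre against the TCP.

```bash
python3 - <<'E'
from h import *
c=eyes.camera_info('wrist')
e=onz(c,[[312,171],[313,328]],.167);print(e,np.linalg.norm(e[0]-e[1]));m=e.mean(0);print(m)
m[2]=.152;st(m)
E
```

```text
[[0.39641933 0.28264507 0.167     ]
 [0.45309547 0.34735004 0.167     ]] 0.0860169690758859
[0.4247574  0.31499755 0.167     ]
t 6.9 p [0.4235 0.3153 0.1533] psi -2.2924 zax [ 0.001  0.    -1.   ] j [ 0.49  0.25 -0.21  1.11 -0.   -0.36] F [ 0.1 -0.  -0.3] T [-0.06 -0.   -0.01] gap 0.0555 grip 0.0
to [0.4247574  0.31499755 0.152     ] tool cm [-0.06 -0.11  0.13]
```

```bash

python3 -m inch '[-0.05,-0.1,0.1,0,0,0,0,0,0,0,0,0,0,0,0,0,0,0,0,0]' -1 80
python3 -m inch '[0,0,0,0,0,0,0,0,0,0,0,0,0,0,0,0,0,0,0,0]' 
python3 -c "
from h import *
st()"
```

```text
clock: 7.33
tcp_pos: [0.4247, 0.315, 0.1524]
orientation: [0.001, -0.412, 0.911, -0.0]
wrist_force: [0.5, -1.5, 3.8]
finger_gap: 0.0107
grip_force: 78.3
clock: 7.75
tcp_pos: [0.4248, 0.315, 0.1524]
orientation: [0.001, -0.412, 0.911, -0.0]
wrist_force: [0.0, -0.7, 5.4]
finger_gap: 0.011
grip_force: 78.5
t 7.8 p [0.4248 0.315  0.1524] psi -2.2924 zax [ 0.002  0.    -1.   ] j [ 0.49  0.25 -0.21  1.11 -0.   -0.36] F [ 0.  -0.7  5.4] T [-0.16 -0.07  0.03] gap 0.011 grip 78.5
```

```bash

python3 -m inch '[0,0,-0.8,0,0,0,-1.5,0,0,0,-2,0,0,0,-2,0,0,0,-2,0]' 
python3 -m inch '[0,0,-2,0,0,0,-2,0,0,0,-1.2,0,0,0,0,0,0,0,0,0]' 
python3 - <<'E'
from h import *
st((.611,.1885,.284))
im,c=snap('wrist','w3.png');st()
E
```

```text
clock: 8.17
tcp_pos: [0.4232, 0.3144, 0.2347]
orientation: [-0.002, -0.412, 0.911, -0.0]
wrist_force: [0.9, -0.1, -3.6]
finger_gap: 0.0108
grip_force: 78.6
clock: 8.58
tcp_pos: [0.4241, 0.3148, 0.2864]
orientation: [-0.0, -0.412, 0.911, 0.0]
wrist_force: [0.4, -0.3, -3.5]
finger_gap: 0.0103
grip_force: 78.6
t 8.6 p [0.4241 0.3148 0.2864] psi -2.2923 zax [-0. -0. -1.] j [ 0.49  0.21  0.07  1.43  0.   -0.36] F [ 0.4 -0.3 -3.5] T [-0.03  0.02 -0.03] gap 0.0103 grip 78.6
to (0.611, 0.1885, 0.284) tool cm [ -2.86 -22.38   0.24]
t 8.6 p [0.4237 0.3146 0.2855] psi -2.2924 zax [-0.002 -0.001 -1.   ] j [ 0.49  0.21  0.07  1.43  0.   -0.36] F [ 0.  -0.8 -3.8] T [-0.03  0.06  0.04] gap 0.0106 grip 78.6
```

View pics/w3.png

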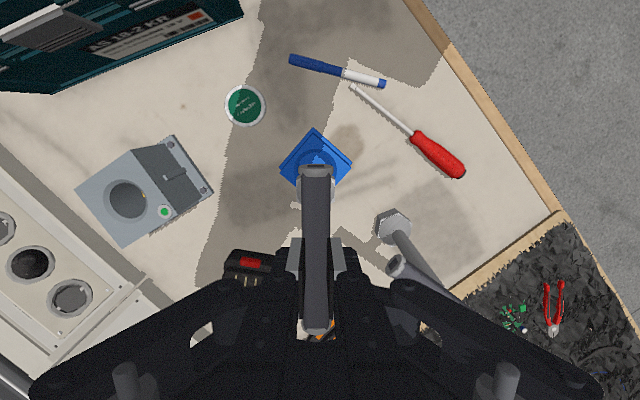

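The spanner is held and clear of the stand. The bore mouth shows at about (128,199) and the tell-tale at (165,212).

```bash
python3 - <<'E'
from h import *
c=eyes.camera_info('wrist');a=cv2.imread('pics/w3.png');g=cv2.cvtColor(a,cv2.COLOR_BGR2GRAY)
m=np.zeros_like(g);m[170:230,95:155]=(g[170:230,95:155]<95)*255
cs,_=cv2.findContours(m,cv2.RETR_EXTERNAL,cv2.CHAIN_APPROX_NONE);k=max(cs,key=cv2.contourArea)
print(cv2.fitEllipse(k));E=cv2.fitEllipse(cv2.convexHull(k))
for z in(.095,.09): print(z,onz(c,[E[0]],z), 'dia',np.linalg.norm(np.diff(onz(c,[[E[0][0]-E[1][0]/2,E[0][1]],[E[0][0]+E[1][0]/2,E[0][1]]],z),axis=0)))
# telltale
hsv=cv2.cvtColor(a,cv2.COLOR_BGR2HSV);t=((hsv[...,0]>45)&(hsv[...,0]<80)&(hsv[...,1]>120)).astype(np.uint8);t[:195]=0;t[225:]=0;t[:,:150]=0;t[:,180:]=0
q=cv2.findNonZero(t).reshape(-1,2).mean(0);T=onz(c,[q],.096);print('tt',q,T)
a2=cv2.imread('pics/top0.png');h2=cv2.cvtColor(a2,cv2.COLOR_BGR2HSV);t=((h2[...,0]>45)&(h2[...,0]<80)&(h2[...,1]>120)).astype(np.uint8);t[:160]=0;t[180:]=0;t[:,:365]=0;t[:,395:]=0
q=cv2.findNonZero(t).reshape(-1,2).mean(0);print('tt top',q,onz(eyes.camera_info('top'),[q],.096))
hy=np.arctan2(.1357-.2236,.6482-.6638)  # side dir
print('housing yaw side',hy)
E
```

```text
((127.16154479980469, 199.7769775390625), (31.43741798400879, 37.84281921386719), 133.71466064453125)
0.095 [[0.60970983 0.1876554  0.095     ]] dia 0.03956540127556886
0.09 [[0.61306379 0.18653619 0.09      ]] dia 0.040140299408895734
tt [164.02564103 211.25641026] [[0.58641845 0.22681951 0.096     ]]
tt top [377.05 169.9 ] [[0.58498213 0.22786448 0.096     ]]
housing yaw side -1.7464418562335515
```

```bash

python3 -m inch '[-0.2,-1.5,0,0,-0.4,-2.8,0,0,-0.4,-3.2,0,0,-0.4,-3.2,0,0,-0.4,-3.2,0,0]' >/dev/null
python3 -m inch '[-0.4,-3.2,0,0,-0.4,-2.6,0,0,-0.2,-1.8,0,0,-0.1,-1,0,0,0,0,0,0]' >/dev/null
python3 - <<'E'
from h import *
st((.6125,.1875,.242))
im,c=snap('wrist','w4.png');b,cb=snap('top');d,cd=snap('scene')
f=cv2.resize(b[90:230,320:480],None,fx=3,fy=3,interpolation=2);e=cv2.resize(d[140:250,250:370],None,fx=2.5,fy=2.5)
o=np.zeros((420,800,3),np.uint8);o[:420,:480]=f;o[:e.shape[0],480:480+e.shape[1]]=e
cv2.imwrite('pics/c4.png',o)
E
```

```text
t 9.5 p [0.6131 0.1863 0.2841] psi -2.2948 zax [-0.003 -0.001 -1.   ] j [ 0.17  0.45  0.4   1.52 -0.   -0.68] F [-0.2  0.1 -3.1] T [0.   0.06 0.04] gap 0.0106 grip 78.6
to (0.6125, 0.1875, 0.242) tool cm [-0.06  0.12  4.21]
```

View pics/w4.png

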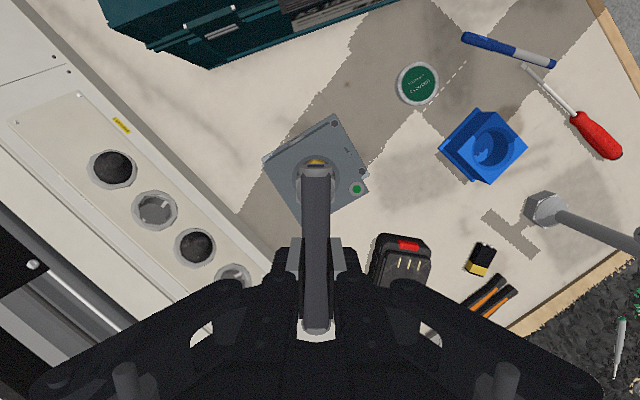

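The bar (316,172)–(316,333) lies over the housing, with the nut's yellow peeping out at (317,163). Descending carefully.

```bash

python3 -m inch '[-0.03,0.06,1,0,-0.03,0.06,1,0,0,0,1,0,0,0,0.8,0,0,0,0.4,0]' 
python3 -m inch '[0,0,0.2,0,0,0,0.2,0,0,0,0.2,0,0,0,0.2,0,0,0,0.2,0]' 
python3 -m inch '[0,0,0.2,0,0,0,0.2,0,0,0,0.2,0,0,0,0.2,0,0,0,0,0]' 
python3 -c "
from h import *
st((.6125,.1875,.19))"
```

```text
clock: 10.03
tcp_pos: [0.6102, 0.1902, 0.2438]
orientation: [-0.001, -0.413, 0.911, 0.0]
wrist_force: [0.8, -0.2, -2.7]
finger_gap: 0.0106
grip_force: 78.6
clock: 10.45
tcp_pos: [0.612, 0.1892, 0.2349]
orientation: [0.0, -0.412, 0.911, -0.0]
wrist_force: [-0.0, 0.7, -3.8]
finger_gap: 0.0106
grip_force: 78.6
clock: 10.87
tcp_pos: [0.6116, 0.1891, 0.2261]
orientation: [-0.0, -0.412, 0.911, 0.0]
wrist_force: [-0.1, -0.5, -3.2]
finger_gap: 0.0106
grip_force: 78.6
t 10.9 p [0.6116 0.1891 0.2261] psi -2.2925 zax [-0.001 -0.    -1.   ] j [ 0.17  0.44  0.25  1.38 -0.   -0.67] F [-0.1 -0.5 -3.2] T [0.   0.02 0.04] gap 0.0106 grip 78.6
to (0.6125, 0.1875, 0.19) tool cm [ 0.06 -0.17  3.61]
```

```bash

python3 -m inch '[0,0,0.4,0,0,0,0.4,0,0,0,0.4,0,0,0,0.4,0,0,0,0.4,0]' 
python3 -m inch '[0,0,0.4,0,0,0,0.4,0,0,0,0.4,0,0,0,0.4,0,0,0,0.4,0]' 
python3 -m inch '[0,0,0.1,0,0,0,0.1,0,0,0,0.1,0,0,0,0,0,0,0,0,0]' 
python3 -m inch '[0,0,0.1,0,0,0,0.1,0,0,0,0.1,0,0,0,0,0,0,0,0,0]' 
python3 -c "
from h import *
st((.6125,.1875,.176))"
```

```text
clock: 11.28
tcp_pos: [0.6117, 0.1891, 0.2061]
orientation: [-0.0, -0.412, 0.911, -0.0]
wrist_force: [0.5, -0.3, -3.0]
finger_gap: 0.0107
grip_force: 78.6
clock: 11.7
tcp_pos: [0.6117, 0.1892, 0.1863]
orientation: [-0.0, -0.412, 0.911, -0.0]
wrist_force: [0.1, 0.3, -3.5]
finger_gap: 0.0106
grip_force: 78.6
clock: 12.12
tcp_pos: [0.6118, 0.1892, 0.1838]
orientation: [0.0, -0.412, 0.911, -0.0]
wrist_force: [-0.1, -0.4, -2.9]
finger_gap: 0.0107
grip_force: 78.6
clock: 12.53
tcp_pos: [0.6117, 0.1892, 0.1805]
orientation: [-0.0, -0.412, 0.911, -0.0]
wrist_force: [-0.7, -0.3, -3.9]
finger_gap: 0.0104
grip_force: 78.6
t 12.5 p [0.6117 0.1892 0.1805] psi -2.2924 zax [-0. -0. -1.] j [ 0.17  0.45  0.15  1.27 -0.   -0.67] F [-0.7 -0.3 -3.9] T [-0.   -0.01 -0.05] gap 0.0104 grip 78.6
to (0.6125, 0.1875, 0.176) tool cm [ 0.07 -0.17  0.45]
```

```bash

python3 -m inch '[0,0,0.1,0,0,0,0.1,0,0,0,0,0,0,0,0,0,0,0,0,0]' |grep -E "tcp|wrist"
python3 -m inch '[0,0,0.1,0,0,0,0.1,0,0,0,0,0,0,0,0,0,0,0,0,0]' |grep -E "tcp|wrist"
python3 -m inch '[0,0,0.1,0,0,0,0.1,0,0,0,0,0,0,0,0,0,0,0,0,0]' |grep -E "tcp|wrist"
```

```text
tcp_pos: [0.6118, 0.1892, 0.1787]
wrist_force: [-0.6, -1.6, -2.5]
tcp_pos: [0.6118, 0.1891, 0.1766]
wrist_force: [0.9, -0.7, -3.6]
tcp_pos: [0.6118, 0.1892, 0.1747]
wrist_force: [1.1, -0.7, -2.6]
```

```bash

python3 -m inch '[0,0,0.1,0,0,0,0.1,0,0,0,0,0,0,0,0,0,0,0,0,0]' |grep -E "tcp|wrist"
python3 -m inch '[0,0,0.1,0,0,0,0,0,0,0,0,0,0,0,0,0,0,0,0,0]' |grep -E "tcp|wrist"
python3 -c "
from h import *
st((.6125,.1875,.176))"
```

```text
tcp_pos: [0.6118, 0.1892, 0.1727]
wrist_force: [0.3, -1.0, -1.9]
tcp_pos: [0.6118, 0.1892, 0.1717]
wrist_force: [1.0, -0.7, -1.1]
t 14.6 p [0.6118 0.1892 0.1717] psi -2.2924 zax [ 0. -0. -1.] j [ 0.17  0.46  0.14  1.25 -0.   -0.67] F [ 1.  -0.7 -1.1] T [-0.23 -0.2   0.03] gap 0.0105 grip 78.8
to (0.6125, 0.1875, 0.176) tool cm [ 0.08 -0.17 -0.43]
```

```bash
for i in 1; do
python3 -m inch '[0,0,0,0.04,0,0,0,0.04,0,0,0,0.04,0,0,0,0,0,0,0,0]' >/dev/null; python3 -c "
from h import *
st()"
python3 -m inch '[0,0,0,0.04,0,0,0,0.04,0,0,0,0.04,0,0,0,0,0,0,0,0]' >/dev/null; python3 -c "
from h import *
st()"
python3 -m inch '[0,0,0,0.04,0,0,0,0.04,0,0,0,0.04,0,0,0,0,0,0,0,0]' >/dev/null; python3 -c "
from h import *
st()"
done
```

```text
t 15.0 p [0.6118 0.1892 0.1717] psi -2.4112 zax [ 0. -0. -1.] j [ 0.17  0.46  0.14  1.25 -0.   -0.56] F [ 0.1  0.5 -1.5] T [-0.15 -0.19  0.11] gap 0.011 grip 78.8
t 15.4 p [0.6118 0.1892 0.1717] psi -2.5306 zax [ 0. -0. -1.] j [ 0.17  0.46  0.14  1.25 -0.   -0.44] F [ 0.5 -0.1 -2.2] T [-0.24 -0.25  0.08] gap 0.0106 grip 78.8
t 15.9 p [0.6118 0.1892 0.1717] psi -2.6503 zax [ 0. -0. -1.] j [ 0.17  0.46  0.14  1.25 -0.   -0.32] F [ 1.2  0.2 -2.2] T [-0.14 -0.23  0.08] gap 0.0107 grip 78.8
```

```bash

python3 -m inch '[0,0,0.1,0,0,0,0,0,0,0,0,0,0,0,0,0,0,0,0,0]' >/dev/null; python3 -c "
from h import *
st()"
python3 -m inch '[0,0,0.1,0,0,0,0,0,0,0,0,0,0,0,0,0,0,0,0,0]' >/dev/null; python3 -c "
from h import *
st()"
```

```text
t 16.3 p [0.6119 0.1892 0.1708] psi -2.6521 zax [ 0. -0. -1.] j [ 0.17  0.46  0.14  1.25 -0.   -0.31] F [ 1.3 -0.9 -0.8] T [-0.17 -0.22  0.07] gap 0.0106 grip 79.0
t 16.7 p [0.6119 0.1892 0.1698] psi -2.6524 zax [ 0. -0. -1.] j [ 0.17  0.46  0.13  1.25 -0.   -0.31] F [ 1.2 -0.7  0.1] T [-0.1  -0.23  0.08] gap 0.0111 grip 79.1
```

```bash

python3 -m inch '[0,0,0,0.04,0,0,0,0.04,0,0,0,0.04,0,0,0,0,0,0,0,0]' >/dev/null; python3 -c "
from h import *
st()"
python3 -m inch '[0,0,0,0.04,0,0,0,0.04,0,0,0,0.04,0,0,0,0,0,0,0,0]' >/dev/null; python3 -c "
from h import *
st()"
python3 -m inch '[0,0,0,0.04,0,0,0,0.04,0,0,0,0.04,0,0,0,0,0,0,0,0]' >/dev/null; python3 -c "
from h import *
st()
b,cb=snap('top','top5.png')"
```

```text
t 17.1 p [0.6118 0.1892 0.1697] psi -2.7713 zax [ 0. -0. -1.] j [ 0.17  0.46  0.13  1.25 -0.   -0.2 ] F [ 0.8 -0.3  0.8] T [-0.18 -0.24  0.09] gap 0.0104 grip 79.1
t 17.5 p [0.6118 0.1892 0.1697] psi -2.8906 zax [ 0. -0. -1.] j [ 0.17  0.46  0.13  1.25 -0.   -0.08] F [ 0.7 -0.7 -0.1] T [-0.17 -0.26  0.2 ] gap 0.0105 grip 79.1
t 17.9 p [0.6118 0.1892 0.1697] psi -3.0104 zax [ 0. -0. -1.] j [ 0.17  0.46  0.13  1.25 -0.    0.04] F [ 1.  -0.2 -0.3] T [-0.13 -0.24  0.09] gap 0.0107 grip 79.1
```

```bash
python3 - <<'E'
from h import *
im,c=snap('wrist','w5.png')
P=proj(c,[.5855,.2275,.097])[0];Q=proj(c,[.5855,.2275,.103])[0];print(P,Q)
def cr(a,p,r,f):
    x,y=int(p[0]),int(p[1]); k=a[max(0,y-r):y+r,max(0,x-r):x+r]; return cv2.resize(k,(f,f),interpolation=2)
b,cb=snap('scene');p=proj(cb,[.5855,.2275,.099])[0]
a=cv2.imread('pics/top0.png');t=cv2.imread('pics/top5.png')
s0=cv2.imread('pics/scene0.png')
cv2.imwrite('pics/c5.png',np.hstack([cr(im,P,40,266) if 0<P[0]<640 and 0<P[1]<400 else np.zeros((266,266,3),np.uint8),cr(s0,p,16,266),cr(b,p,16,266)]))
E
```

```text
[369.36176923 179.27864596] [370.72646787 180.94335093]
```

View pics/c5.png

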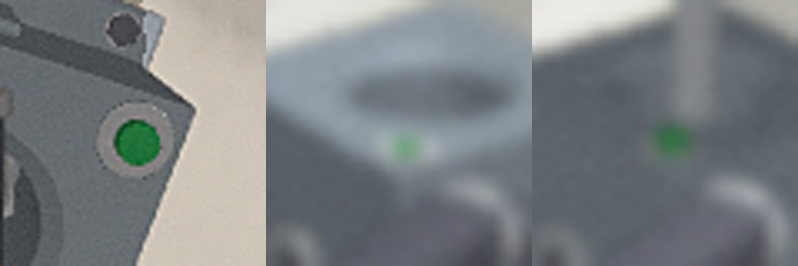

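The pin has risen by about a pixel or two, so the nut is turning. I'll make sure of the seating depth with a little more feel downward.

```bash

python3 -m inch '[0,0,0.1,0,0,0,0,0,0,0,0,0,0,0,0,0,0,0,0,0]' >/dev/null; python3 -c "
from h import *
st()"
python3 -m inch '[0,0,0.1,0,0,0,0,0,0,0,0,0,0,0,0,0,0,0,0,0]' >/dev/null; python3 -c "
from h import *
st()"
```

```text
t 18.5 p [0.6118 0.1892 0.1688] psi -3.0123 zax [ 0. -0. -1.] j [ 0.17  0.46  0.13  1.24 -0.    0.05] F [0.8 0.4 2. ] T [-0.14 -0.23  0.12] gap 0.0105 grip 79.2
t 18.9 p [0.6118 0.1892 0.1678] psi -3.0124 zax [ 0. -0. -1.] j [ 0.17  0.46  0.13  1.24 -0.    0.05] F [-0.4 -0.4  1.6] T [-0.19 -0.17  0.1 ] gap 0.0105 grip 79.4
```

```bash
cat >> h.py <<'E'
def pin():
    b,cb=snap('scene');s0=cv2.imread('pics/scene0.png')
    def top(a):
        p=proj(cb,[.5855,.2275,.099])[0].astype(int);k=a[p[1]-8:p[1]+8,p[0]-8:p[0]+8].astype(float)
        w=np.clip(k[...,1]-np.maximum(k[...,0],k[...,2])-8,0,None); y,x=np.mgrid[:16,:16]
        return (w*x).sum()/w.sum()+p[0]-8,(w*y).sum()/w.sum()+p[1]-8,(w>8).sum()
    print('pin start',np.round(top(s0),2),'now',np.round(top(b),2),'px for 8mm',np.diff(proj(cb,[[.5855,.2275,.096],[.5855,.2275,.104]]),axis=0))
E
python3 -c "
from h import *
pin()"
python3 -m inch '[0,0,0,0.04,0,0,0,0.04,0,0,0,0.04,0,0,0,0.04,0,0,0,0]' >/dev/null; python3 -c "
from h import *
st()"
python3 -m inch '[0,0,0,0.04,0,0,0,0.04,0,0,0,0,0,0,0,0,0,0,0,0]' >/dev/null; python3 -c "
from h import *
st();pin()"
```

```text
pin start [313.23 182.28   5.  ] now [313.4  181.57  12.  ] px for 8mm [[ 0.05335995 -3.18534648]]
t 19.4 p [0.6118 0.1892 0.1677] psi 3.1098 zax [ 0. -0. -1.] j [ 0.17  0.46  0.13  1.24 -0.    0.21] F [ 1.1 -0.3  2.2] T [-0.19 -0.26  0.09] gap 0.0107 grip 79.4
t 19.8 p [0.6118 0.1892 0.1677] psi 3.0322 zax [ 0. -0. -1.] j [ 0.17  0.46  0.13  1.24 -0.    0.28] F [ 1.4 -0.9  2.1] T [-0.16 -0.25  0.14] gap 0.0105 grip 79.4
pin start [313.23 182.28   5.  ] now [313.41 181.21  14.  ] px for 8mm [[ 0.05335995 -3.18534648]]
```

Pin rise keeps pace with the turn, so the socket is engaged. I'll keep turning and watch the moment.

```bash

python3 -m inch '[0,0,0,0.04,0,0,0,0.04,0,0,0,0.04,0,0,0,0,0,0,0,0]' >/dev/null; python3 -c "
from h import *
st()"
python3 -m inch '[0,0,0,0.03,0,0,0,0.03,0,0,0,0,0,0,0,0,0,0,0,0]' >/dev/null; python3 -c "
from h import *
st();pin()"
```

```text
t 20.3 p [0.6118 0.1892 0.1677] psi 2.9124 zax [ 0. -0. -1.] j [ 0.17  0.46  0.13  1.24 -0.    0.4 ] F [ 0.9 -1.   2.7] T [-0.15 -0.29  0.12] gap 0.0111 grip 79.4
t 20.7 p [0.6118 0.1892 0.1677] psi 2.8521 zax [-0. -0. -1.] j [ 0.17  0.46  0.13  1.24 -0.    0.46] F [ 0.6 -0.5  2.7] T [-0.2  -0.28  0.11] gap 0.0107 grip 79.4
pin start [313.23 182.28   5.  ] now [313.41 180.95  17.  ] px for 8mm [[ 0.05335995 -3.18534648]]
```

```bash

python3 -m inch '[0,0,0,0.03,0,0,0,0.02,0,0,0,0,0,0,0,0,0,0,0,0]' >/dev/null; python3 -c "
from h import *
st()"
python3 -m inch '[0,0,0,0.03,0,0,0,0,0,0,0,0,0,0,0,0,0,0,0,0]' >/dev/null; python3 -c "
from h import *
st()"
python3 -m inch '[0,0,0,0.03,0,0,0,0,0,0,0,0,0,0,0,0,0,0,0,0]' >/dev/null; python3 -c "
from h import *
st();pin()"
```

```text
t 21.2 p [0.6118 0.1892 0.1677] psi 2.8014 zax [ 0. -0. -1.] j [ 0.17  0.46  0.13  1.24 -0.    0.51] F [ 0.4 -0.8  1.9] T [-0.2  -0.29  0.14] gap 0.0108 grip 79.4
t 21.6 p [0.6117 0.1892 0.1676] psi 2.7713 zax [-0. -0. -1.] j [ 0.17  0.46  0.13  1.24 -0.    0.54] F [ 0.8 -0.9  3. ] T [-0.11 -0.28  0.04] gap 0.0108 grip 79.4
t 22.0 p [0.6117 0.1892 0.1676] psi 2.7413 zax [-0. -0. -1.] j [ 0.17  0.46  0.13  1.24 -0.    0.57] F [ 1.3 -0.1  2.2] T [-0.14 -0.3   0.15] gap 0.0105 grip 79.4
pin start [313.23 182.28   5.  ] now [313.38 180.87  17.  ] px for 8mm [[ 0.05335995 -3.18534648]]
```

```bash

python3 -m inch '[0,0,0,0.03,0,0,0,0,0,0,0,0,0,0,0,0,0,0,0,0]' >/dev/null; python3 -c "
from h import *
st()"
python3 -m inch '[0,0,0,0.03,0,0,0,0,0,0,0,0,0,0,0,0,0,0,0,0]' >/dev/null; python3 -c "
from h import *
st();pin()"
```

```text
t 22.5 p [0.6117 0.1892 0.1676] psi 2.7114 zax [-0. -0. -1.] j [ 0.17  0.46  0.13  1.24 -0.    0.6 ] F [1.  0.  2.6] T [-0.2  -0.28  0.25] gap 0.0105 grip 79.4
t 22.9 p [0.6117 0.1892 0.1676] psi 2.6814 zax [-0. -0. -1.] j [ 0.17  0.46  0.13  1.24 -0.    0.63] F [ 0.  -0.8  1.7] T [-0.15 -0.22  0.34] gap 0.0111 grip 79.5
pin start [313.23 182.28   5.  ] now [313.38 180.85  18.  ] px for 8mm [[ 0.05335995 -3.18534648]]
```

The moment rises to 0.34 N·m at constant pin height, so the nut is against its stop. I'll ease back, then lift out.

```bash

python3 -m inch '[0,0,0,-0.03,0,0,0,-0.03,0,0,0,-0.02,0,0,-0.2,0,0,0,-0.3,0]' >/dev/null
python3 -m inch '[0,0,-0.5,0,0,0,-0.5,0,0,0,-0.5,0,0,0,-1,0,0,0,-1,0]' |grep -E "tcp|wrist"
python3 -m inch '[0,0,-1.5,0,0,0,-1.5,0,0,0,-2,0,0,0,-2,0,0,0,-2,0]' |grep -E "tcp|wrist"
python3 -m inch '[0,0,0,-0.122,0,0,0,-0.122,0,0,0,-0.122,0,0,0,-0.122,0,0,0,-0.122]' >/dev/null
python3 -m inch '[0,0,0,-0.122,0,0,0,-0.122,0,0,0,-0.122,0,0,0,-0.122,0,0,0,-0.122]' >/dev/null
python3 - <<'E'
from h import *
pin();st((.4248,.315,.29))
im,c=snap('wrist','w6.png');P=proj(c,[.5855,.2275,.1])[0];print(P)
x,y=int(P[0]),int(P[1]);k=cv2.resize(im[y-30:y+30,x-30:x+30],(400,400),interpolation=2)
cv2.imwrite('pics/c6.png',np.hstack([k,cv2.resize(im[:,120:520],(400,400))]))
E
```

```text
tcp_pos: [0.6114, 0.1892, 0.2084]
wrist_force: [-0.3, -0.6, -3.7]
tcp_pos: [0.6114, 0.1893, 0.2999]
wrist_force: [0.3, 0.7, -3.0]
pin start [313.23 182.28   5.  ] now [313.36 180.89  17.  ] px for 8mm [[ 0.05335995 -3.18534648]]
t 25.1 p [0.6116 0.1893 0.2989] psi -2.291 zax [ 0.001  0.    -1.   ] j [ 0.17  0.45  0.43  1.55  0.   -0.68] F [-0.1  0.2 -3.6] T [ 0.04 -0.05 -0.01] gap 0.0103 grip 79.1
to (0.4248, 0.315, 0.29) tool cm [ 2.87 22.33  0.88]
[353.58085893 184.13417203]
```

View pics/c6.png

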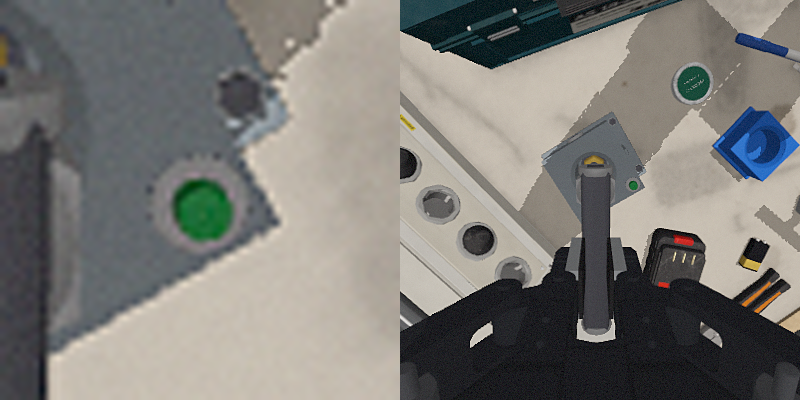

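```bash

python3 -m inch '[0.2,1.5,0,0,0.4,2.8,0,0,0.4,3.2,0,0,0.4,3.2,0,0,0.4,3.2,0,0]' >/dev/null
python3 -m inch '[0.4,3.2,0.4,0,0.4,2.6,0.5,0,0.2,1.6,0.3,0,0.1,1,0,0,0,0,0,0]' >/dev/null
python3 - <<'E'
from h import *
st((.4248,.315,.155))
im,c=snap('wrist','w7.png')
a=cv2.imread('pics/w3.png')
def tt(a,f):
    k=a[190:235,140:190];h=cv2.cvtColor(k,cv2.COLOR_BGR2HSV);t=((h[...,0]>45)&(h[...,0]<80)&(h[...,1]>120)).astype(np.uint8)
    q=cv2.findNonZero(t).reshape(-1,2);print(f,q.mean(0)+[140,190],len(q),cv2.boundingRect(q));return cv2.resize(k,(400,360),interpolation=2)
x=tt(a,'before');y=tt(im,'after');cv2.imwrite('pics/c7.png',np.hstack([x,y]))
print(proj(c,[[.586,.227,.096],[.586,.227,.104]]))
E
```

```text
t 25.9 p [0.4248 0.3176 0.2866] psi -2.3022 zax [ 0.     0.001 -1.   ] j [ 0.49  0.22  0.07  1.43  0.   -0.35] F [ 0.2 -0.4 -3.1] T [-0.07 -0.08  0.04] gap 0.0106 grip 79.1
to (0.4248, 0.315, 0.155) tool cm [ 0.21 -0.18 13.16]
before [164.02564103 211.25641026] 39 (21, 18, 7, 7)
after [161.30882353 211.63235294] 68 (17, 17, 10, 10)
[[164.11908361 209.44029721]
 [160.8731495  211.48441345]]
```

View pics/c7.png

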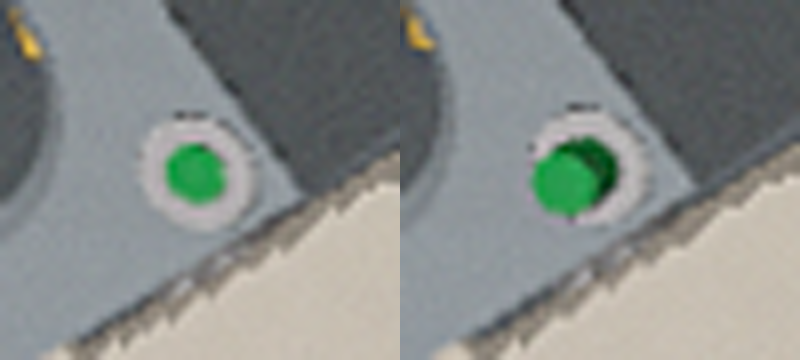

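```bash
python3 - <<'E'
from h import *
a=cv2.imread('pics/w3.png');b=cv2.imread('pics/w7.png');c=eyes.camera_info('wrist')
ga,gb=[cv2.cvtColor(x,cv2.COLOR_BGR2GRAY) for x in(a,b)]
x0,y0,x1,y1=80,140,215,255
m=np.zeros_like(ga);m[y0:y1,x0:x1]=255;m[195:228,148:180]=0;cv2.circle(m,(127,199),19,0,-1)
_,W=cv2.findTransformECC(ga,gb,np.eye(2,3,dtype=np.float32),cv2.MOTION_AFFINE,(3,200,1e-6),m,3)
bw=cv2.warpAffine(b,W,(640,400),flags=cv2.INTER_CUBIC|cv2.WARP_INVERSE_MAP)
def cen(im,thr):
    k=im[195:228,148:180].astype(float);w=k[...,1]-np.maximum(k[...,0],k[...,2]);w=np.clip(w-20,0,None)*(k[...,1]>thr);y,x=np.mgrid[:33,:32]
    return ((w*x).sum()/w.sum()+148).round(2),((w*y).sum()/w.sum()+195).round(2),int((w>0).sum()),w.max()
k=bw[195:228,148:180,1];
for t in(60,110,125,140): print(t,cen(a,t),cen(bw,t))
print(a[203:221,155:174,1][::1]);print(bw[203:221,152:174,1])
E
```

```text
60 (np.float64(163.89), np.float64(211.18), 47, np.float64(71.0)) (np.float64(160.97), np.float64(212.34), 76, np.float64(70.0))
110 (np.float64(163.88), np.float64(211.2), 46, np.float64(71.0)) (np.float64(160.35), np.float64(212.82), 54, np.float64(70.0))
125 (np.float64(163.88), np.float64(211.2), 46, np.float64(71.0)) (np.float64(160.35), np.float64(212.91), 50, np.float64(70.0))
140 (np.float64(163.88), np.float64(211.28), 45, np.float64(71.0)) (np.float64(160.12), np.float64(212.99), 46, np.float64(70.0))
[[151 152 148 152 150 150 153 149 151 150 153 151 155 155 136  92  79  81
   87]
 [150 153 151 143 146 148 137  89 122 106 116 153 148 154 151 116  83  80
   86]
 [151 149 150 145 154 165 169 183 177 171 182 173 122 120 154 143 103  86
   83]
 [150 147 149 154 184 174 174 178 176 172 175 179 179 145 123 154 141 101
   75]
 [150 147 155 167 179 171 172 170 174 173 167 177 180 177 152 135 155 131
   94]
 [149 146 155 182 176 174 172 162 153 135 108 152 175 178 181 141 128 160
  124]
 [151 147 141 175 175 174 163 158 152 158 160 149 142 173 179 169 158 152
  144]
 [149 156 163 17
[... 1850 characters left out ...]
1 162 142  70  49 119 175 181
  159 136 146 151]
 [151 148 150 152 149 155 157 156 156 154 161 161 126  62  96 160 179 184
  153 132 148 156]
 [149 148 150 151 149 152 154 155 157 159 160 153  99 101 161 183 183 169
  135 137 155 152]
 [151 150 150 152 153 149 148 154 156 154 155 145 123 164 185 178 169 148
  146 159 155 118]
 [151 150 152 150 151 148 151 152 150 124 156 163 173 184 181 163 144 151
  153 135 112  80]
 [150 152 153 149 149 151 150 152 153 135 156 164 162 150 159 152 148 153
  127 100  83  82]
 [151 153 151 151 151 152 148 149 154 153 150 150 145 142 151 148 134 117
  104 100 114 118]
 [152 152 152 151 152 153 153 149 151 153 153 155 155 155 142 129 114 105
  118 120 133 141]]
```

The pin top has shifted 3.9 px against 3.84 px expected for 8 mm, so the nut is tight. Now returning the spanner to the stand.

```bash

python3 -m inch '[0.1,-0.1,1.5,0,0.1,-0.1,2,0,0,0,2,0,0,0,1.5,0,0,0,1,0]' |grep -E "tcp|wrist"
python3 -m inch '[0,0,0.4,0,0,0,0.4,0,0,0,0.4,0,0,0,0.4,0,0,0,0,0]' |grep -E "tcp|wrist"
python3 -m inch '[0,0,0.4,0,0,0,0.4,0,0,0,0.4,0,0,0,0.4,0,0,0,0,0]' |grep -E "tcp|wrist"
python3 -c "
from h import *
st((.4248,.315,.155))"
```

```text
tcp_pos: [0.4275, 0.3126, 0.2041]
wrist_force: [-0.4, 0.2, -2.1]
tcp_pos: [0.4268, 0.3137, 0.1895]
wrist_force: [-0.7, -0.9, -3.1]
tcp_pos: [0.4261, 0.3135, 0.1726]
wrist_force: [-0.7, -0.9, -3.2]
t 27.2 p [0.4261 0.3135 0.1726] psi -2.3023 zax [-0.001 -0.001 -1.   ] j [ 0.48  0.25 -0.17  1.16 -0.   -0.36] F [-0.7 -0.9 -3.2] T [ 0.   -0.    0.01] gap 0.0102 grip 79.0
to (0.4248, 0.315, 0.155) tool cm [-0.03  0.19  1.76]
```

```bash

python3 -m inch '[0,0.05,0.3,0,0,0.05,0.3,0,0,0,0.3,0,0,0,0.3,0,0,0,0,0]' |grep -E "tcp|wrist"
python3 -m inch '[0,0,0.2,0,0,0,0.1,0,0,0,0,0,0,0,0,0,0,0,0,0]' |grep -E "tcp|wrist"
python3 -m inch '[0,0,0.1,0,0,0,0.1,0,0,0,0,0,0,0,0,0,0,0,0,0]' |grep -E "tcp|wrist"
```

```text
tcp_pos: [0.4255, 0.3142, 0.1609]
wrist_force: [-0.7, -0.1, -3.5]
tcp_pos: [0.4259, 0.3144, 0.1588]
wrist_force: [0.2, 0.1, -3.4]
tcp_pos: [0.4258, 0.3144, 0.1566]
wrist_force: [0.1, -0.5, -3.2]
```

```bash

python3 -m inch '[0,0,0.1,0,0,0,0.1,0,0,0,0,0,0,0,0,0,0,0,0,0]' |grep -E "tcp|wrist"
python3 -m inch '[0,0,0.1,0,0,0,0.1,0,0,0,0,0,0,0,0,0,0,0,0,0]' |grep -E "tcp|wrist"
```

```text
tcp_pos: [0.4259, 0.3144, 0.1546]
wrist_force: [-0.3, 0.1, -2.5]
tcp_pos: [0.4259, 0.3144, 0.1526]
wrist_force: [0.2, -0.2, -3.2]
```

```bash

python3 -m inch '[0,0,0.1,0,0,0,0,0,0,0,0,0,0,0,0,0,0,0,0,0]' |grep -E "tcp|wrist"
python3 -m inch '[0,0,0.1,0,0,0,0,0,0,0,0,0,0,0,0,0,0,0,0,0]' |grep -E "tcp|wrist"
```

```text
tcp_pos: [0.4264, 0.3146, 0.1524]
wrist_force: [-0.4, -0.5, 6.0]
tcp_pos: [0.4269, 0.3149, 0.1524]
wrist_force: [-1.3, -1.6, 9.9]
```

On the floor at the original height. Easing the press, then releasing.

```bash

python3 -m inch '[0,0,-0.15,0,0,0,0,0,0,0,0,0,0,0,0,0,0,0,0,0]' |grep -E "tcp|wrist"
python3 -m inch '[0,0,0,0,0,0,0,0,0,0,0,0,0,0,0,0,0,0,0,0]' 0.3
python3 -m inch '[0,0,0,0,0,0,0,0,0,0,0,0,0,0,0,0,0,0,0,0]' 
python3 -m inch '[0,0,-1,0,0,0,-1.5,0,0,0,-2,0,0,0,-2.5,0,0,0,-2.5,0]' |grep -E "tcp|wrist"
python3 -m inch '[0,0,-2.5,0,0,0,-2.5,0,0,0,-2.5,0,0,0,-2,0,0,0,0,0]' |grep -E "tcp|wrist"
python3 -c "
from h import *
im,c=snap('wrist');b,cb=snap('scene')
st();cv2.imwrite('pics/end.png',np.hstack([cv2.resize(im,(480,300))[:, 90:390],cv2.resize(b[120:320,220:420],(300,300))]))"
```

```text
tcp_pos: [0.4262, 0.3145, 0.1524]
wrist_force: [0.8, -0.5, 4.7]
clock: 31.0
tcp_pos: [0.4256, 0.3144, 0.1518]
orientation: [-0.0, -0.407, 0.913, -0.0]
wrist_force: [0.1, -0.5, -0.2]
finger_gap: 0.0553
grip_force: 0.0
clock: 31.42
tcp_pos: [0.4258, 0.3144, 0.1521]
orientation: [-0.0, -0.407, 0.913, -0.0]
wrist_force: [0.7, -0.2, -0.7]
finger_gap: 0.0556
grip_force: 0.0
tcp_pos: [0.4255, 0.3142, 0.2486]
wrist_force: [0.1, 0.2, -0.5]
tcp_pos: [0.4271, 0.3151, 0.3475]
wrist_force: [-0.3, -0.1, 1.0]
t 32.4 p [0.4263 0.3147 0.3435] psi -2.3024 zax [ 0.002  0.001 -1.   ] j [ 0.48  0.22  0.22  1.57 -0.   -0.35] F [-0.   0.1 -0.4] T [ 0.02  0.03 -0.01] gap 0.0558 grip 0.0
```

View pics/end.png

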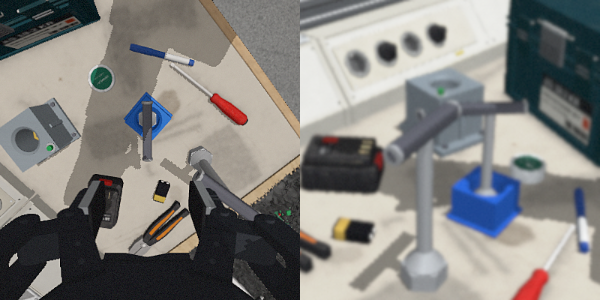

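The spanner stands upright in its stand, the gripper is clear, the pin is out, and the things around are undisturbed.

```bash
python3 -m inch '[0,0,0,0,0,0,0,0,0,0,0,0,0,0,0,0,0,0,0,0]' >/dev/null; python3 -c "
from h import *
print(env.hand_in())"
```

```text
the job is handed in; nothing more can be done
None
```

The job is handed in: the nut came up against its stop with the tell-tale pin measuring about 8 mm out, and the spanner is back upright on the floor of its stand; the hand-in gave no verdict.

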